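Make up two carrom kits in the courtyard

ROBOT

A 6-joint arm with a two-finger parallel gripper is mounted at the origin on the work surface. World frame = base frame: x ahead of the robot, y to its left, z up, the work surface at z = 0. Lengths are in m, angles in rad, forces in N, time in s.
With the tool pointing down it reaches from about 0.35 to 0.975 m from the base axis. Payload 7.1 kg.
Tool frame: the origin (TCP) lies midway between the tips of the shut fingers; the grasp point (between the pads) lies 19 mm behind it; z points along the fingers, x is the direction in which the jaws open and shut, and the axes are right-handed (so a half turn about z gives the same grasp; the last joint's range is limited). The gripper opens to 88 mm and grips with 3 to 60 N. Pads are 20 mm wide; open, the fingers measure 115 mm over their backs; the gripper's body (75 mm by 178 mm) begins 61 mm behind the grasp point.
Start: joints at [1.144, 0.423, 1.63, -0, 1.089, -0.019], TCP at [0.248, 0.574, 0.223] pointing down, gripper open.
Joint ranges: [-3, 3], [-0.9, 2.11], [0.09, 2.58], [-1.31, 4.45], [0.11, 2.69], [-2.54, 2.54]. Speed limits (rad/s): [2.39, 2.39, 3.01, 3.14, 3.14, 3.14].

INTERFACE

Orientations are given as a unit quaternion [w, x, y, z].
In Python, from station import move_pose, movel, movej, command_gripper, wait, inverse_kinematics, read_camera, camera_info, MotionError, job_done, get_time, get_joint_pos, get_qvel, get_effort, get_tcp_pos, get_ee_rot, get_ft_force, get_ft_torque, get_grip_width gives the robot as it stands. Calls block until the motion is done:
- move_pose(position, orientation): joint-space move of the TCP to a pose.
- movel(position, frame=None, v=0.15, until_force=None): straight line of the TCP; frame=None keeps the orientation; v is the mean speed in m/s. With until_force (N) it stops when the force on the tool has changed by that much, and returns True; else False.
- movej(angles): joint-space move.
- command_gripper(opening): opening from 0.0 (shut) to 1.0 (fully open); the grip force is fixed at half the most; returns when the fingers have stopped.
- wait(seconds).
- inverse_kinematics(position, orientation): joint angles nearest the present ones, or None.
- read_camera(name): name is "scene" or "side" or "wrist"; returns the picture (400x640x3 uint8, red, green, blue); there is no depth.
- camera_info(name): a dict with "intrinsics" (3x3 intrinsics, pixels), "T" (4x4, takes a point from camera to world coordinates); the wrist camera has in their place "tool_from_camera" (4x4, takes a point from camera to tool coordinates, whose origin is the TCP and whose axes are the tool frame's). Camera axes: x right, y up, looking along -z (the intrinsics and any distortion apply to the point x, -y, -z); pixel columns grow to the right and rows downward; lengths in m; the calibration is good to about 2 mm. The wrist camera is an equidistant fisheye: a pixel r from the principal point sees the ray r / f radians off the axis. A picture is of the moment at which its call begins: read the wrist's pose just before it. camera_info takes no time and is no camera call.
A pose or a line that the arm cannot do raises MotionError and nothing moves.
- job_done(): hands the job in, once; it reports no verdict.
Readings, each from a call of its own:
- get_time(): time.
- get_joint_pos(): joint angles.
- get_qvel(): joint speeds.
- get_effort(): joint torques, N m.
- get_tcp_pos(): TCP position.
- get_ee_rot(): TCP orientation.
- get_ft_force(): force on the tool from outside, world axes, zero at the start.
- get_ft_torque(): the same for the moment, N m.
- get_grip_width(): opening from 0.0 (shut) to 1.0 (fully open).
Only numpy, scipy, OpenCV 4.12 (cv2) and the standard library are available. Lean on these libraries where they do the work, as an engineer would, in place of code of your own. Each camera call takes 0.05 s, during which the arm holds its last target.

TASK

Make up the two carrom kits in the wooden kit trays. The three-compartment tray gets the striker lying flat in the narrow end compartment, the tall box-shaped coin case standing in the middle one and the glass bottle standing in the wide end one; the two-compartment tray gets the small round tin in the narrow compartment and the round tubular coin case standing in the wide one, each about in the middle of its compartment. Never tip the bottle over, and leave the short coin case and the teacups where they are.

Things in the scene. Friction and masses are not known exactly. Their poses are not given: they have to be found in the camera images.
- striker_mid (a point): Black plastic carrom striker: a flat disc, 41 mm diameter, 10 mm thick, 20 g. It stands at the start on a steel serving tray (floor 3 mm above the table, rim 15 mm high), in the half nearer the robot; bottle and striker are side by side along y, at least 90 mm apart, and the teacups stand behind them. This point is its centre, half-way up; z is up along its own axis. 
- bottle_mid (a point): Empty screw-top glass bottle, upright, 52 mm diameter, 120 mm tall with its cap; the straight-sided part reaches from the foot to about 70 mm up, shoulder and cap above. About 160 g. It stands at the start on a steel serving tray (floor 3 mm above the table, rim 15 mm high), in the half nearer the robot; bottle and striker are side by side along y, at least 90 mm apart, and the teacups stand behind them. This point is its centre, half-way up; z is up along its own axis. 
- case_tall_mid (a point): Tall box-shaped plastic coin case, 40 mm (its x) x 60 mm (its y) x 90 mm tall, grey with a pale flat lid, about 120 g. It stands at the start in one of the three slots (which one varies) of a wooden rack, 64 x 242 x 26 mm, on a slot floor 5 mm above the table; slot walls end 26 mm above the table, slots lie 79 mm apart along the case's y direction, other cases beside it up to 95 mm high. This point is its centre, half-way up; z is up along its own axis. 
- case_round_mid (a point): Round tubular plastic coin case, 42 mm diameter, 90 mm tall, grey with a pale flat lid, about 120 g. It stands at the start in one of the three slots (which one varies) of a wooden rack, 64 x 242 x 26 mm, on a slot floor 5 mm above the table; slot walls end 26 mm above the table, slots lie 79 mm apart along the case's y direction, other cases beside it up to 95 mm high. This point is its centre, half-way up; z is up along its own axis. 
- case_short_mid (a point): Short box-shaped plastic coin case, 40 mm (its x) x 60 mm (its y) x 55 mm tall; a spare that stays in the rack. It stands at the start in one of the three slots (which one varies) of a wooden rack, 64 x 242 x 26 mm, on a slot floor 5 mm above the table; slot walls end 26 mm above the table, slots lie 79 mm apart along the case's y direction, other cases beside it up to 95 mm high. This point is its centre, half-way up; z is up along its own axis. 
- tin_mid (a point): Small closed round aluminium tin, 46 mm diameter, 34 mm tall, about 80 g, standing on the table about 100 mm from the rack's middle line, on the robot's side of the rack. This point is its centre, half-way up; z is up along its own axis. 
- tray3: Kit tray with three compartments in a row, wooden, fixed to the table, 116 mm (its x) x 256 mm (its y). Origin: centre of its underside. Floor 5 mm and wall tops 15 mm above the table, walls 4 mm thick. All compartments measure 108 mm along x. Along y they are: narrow end compartment 66 mm, centre at y = -91 mm; middle compartment 80 mm, centre at y = -14 mm; wide end compartment 94 mm, centre at y = 77 mm.
- tray2: Kit tray with two compartments, wooden, fixed to the table, 116 mm (its x) x 172 mm (its y), otherwise built like the other. Origin: centre of its underside. Floor 5 mm and wall tops 15 mm above the table. Both compartments measure 108 mm along x. Along y: narrow compartment 66 mm, centre at y = -49 mm; wide compartment 94 mm, centre at y = 35 mm.
- cup1_mid (a point): White ceramic teacup with a handle, 68 mm rim diameter, 60 mm tall, on a 112 mm saucer on the steel serving tray, to be left alone. This point is its centre, half-way up.
- cup2_mid (a point): White ceramic teacup with a handle, 68 mm rim diameter, 60 mm tall, on a 112 mm saucer on the steel serving tray, to be left alone. This point is its centre, half-way up.
Not all that is in view belongs to the job. What is shaped like the part that bears bottle_mid but purple is not meant.

How it is judged:
By the outcome, as a careful person would: the job done as asked, in the order asked, and still so for the second after the job is handed in, with the robot touching nothing.
It also fails if it takes over 120 s, if anything falls off the work surface, if the arm or the gripper's body presses on something with over 40 N, if the wrist force passes 120 N, or if a joint passes its speed limit or range.

## Working session

There is one attempt and no reset: what is moved stays moved. The work goes in short steps, each a Python script; the robot and the scene stay as the last script left them, time stands still between calls to the robot, and variables do not carry over. Pictures are saved under pics/ and viewed, and the job is handed in when it is done.

```bash
ls; mkdir -p pics; python3 - <<'E'
from station import *
import cv2,numpy as np
print(get_time())
for n in ["scene","side","wrist"]:
    im=read_camera(n); cv2.imwrite(f"pics/{n}0.png",im[:,:,::-1])
    print(n,camera_info(n))
print(get_tcp_pos(),get_ee_rot())
E
```

```text
pics
0.0
scene {'intrinsics': array([[464.52661106,   0.        , 318.85159683],
       [  0.        , 464.52661106, 201.999794  ],
       [  0.        ,   0.        ,   1.        ]]), 'T': array([[ 0.28390104, -0.82321367,  0.49164973,  1.25299773],
       [ 0.95877953,  0.25009384, -0.1348884 , -0.27626512],
       [-0.0119166 ,  0.50967866,  0.86028231,  1.39150371],
       [ 0.        ,  0.        ,  0.        ,  1.        ]])}
side {'intrinsics': array([[519.06277811,   0.        , 323.55574548],
       [  0.        , 519.06277811, 197.31843476],
       [  0.        ,   0.        ,   1.        ]]), 'T': array([[ 9.88154112e-01,  1.00554397e-01, -1.15932154e-01,
         3.42988507e-01],
       [-1.53462754e-01,  6.43537147e-01, -7.49872739e-01,
        -1.30504320e+00],
       [-7.96353801e-04,  7.58781098e-01,  6.51345232e-01,
         1.13883562e+00],
       [ 0.00000000e+00,  0.00000000e+00,  0.00000000e+00,
         1.00000000e+00]])}
wrist {'intrinsics': array([[309.70691629,   0.        , 316.45539537],
       [  0.        , 309.70691629, 193.11074062],
       [  0.        ,   0.        ,   1.        ]]), 'tool_from_camera': array([[ 9.99995653e-01, -5.24288652e-04, -2.90167542e-03,
         1.17344643e-03],
       [-1.31713555e-03, -9.59856336e-01, -2.80489000e-01,
        -7.69797096e-02],
       [-2.63813434e-03,  2.80491602e-01, -9.59852854e-01,
        -1.62660706e-01],
       [ 0.00000000e+00,  0.00000000e+00,  0.00000000e+00,
         1.00000000e+00]])}
[0.24766326 0.57338    0.2220671 ] [ 3.07743606e-04  8.35632421e-01  5.49288732e-01 -5.01747738e-04]
```

View pics/scene0.png

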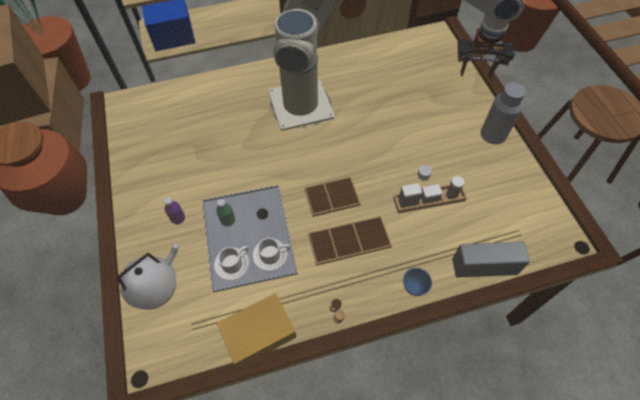

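View pics/side0.png

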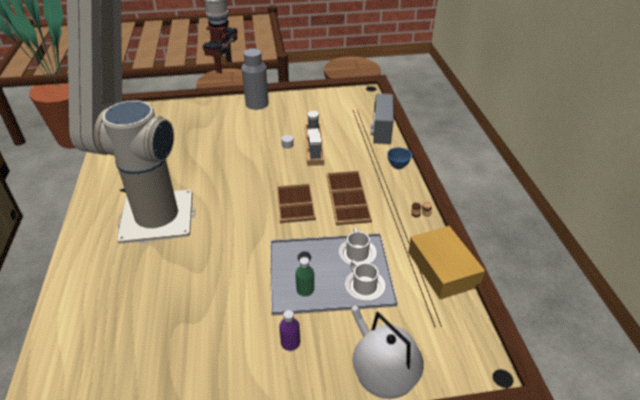

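View pics/wrist0.png

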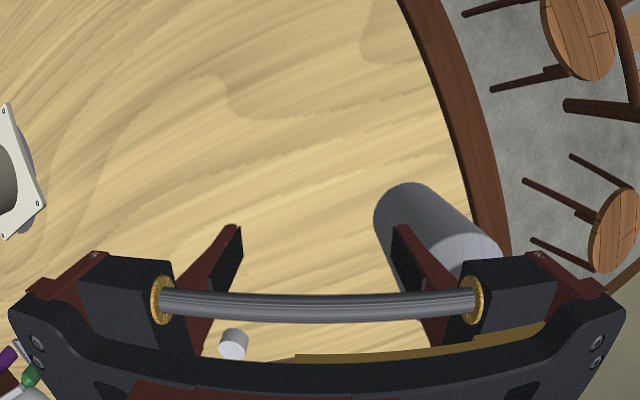

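The scene view shows the green bottle (226,212) and black striker (263,214) on the steel tray, with the cups at (231,262) and (270,252). The purple decoy bottle stands off the tray at (175,211). tray2 is at (332,196), tray3 at (350,240), the rack at (430,192) and the tin at (425,172). Next I'll enlarge crops.

```bash
cat > h.py <<'E'
from station import *
import cv2,numpy as np
from scipy.spatial.transform import Rotation as R
def ray(cam,px,tool=None):
    ci=camera_info(cam);K=ci["intrinsics"];px=np.asarray(px,float)
    u=(px[0]-K[0,2])/K[0,0];v=(px[1]-K[1,2])/K[1,1]
    if cam=="wrist":
        r=np.hypot(u,v); s=np.sin(r)/r if r>1e-9 else 1
        d=np.array([u*s,-v*s,-np.cos(r)])
        T=np.eye(4);T[:3,:3]=tool[1];T[:3,3]=tool[0];T=T@ci["tool_from_camera"]
    else:
        d=np.array([u,-v,-1.]);T=ci["T"]
    return T[:3,3],T[:3,:3]@d
def onplane(cam,px,z,tool=None):
    o,d=ray(cam,px,tool);return o+d*(z-o[2])/d[2]
def project(cam,P,tool=None):
    ci=camera_info(cam);K=ci["intrinsics"]
    if cam=="wrist":
        T=np.eye(4);T[:3,:3]=tool[1];T[:3,3]=tool[0];T=T@ci["tool_from_camera"]
    else:T=ci["T"]
    p=T[:3,:3].T@(np.asarray(P,float)-T[:3,3]);x,y,z=p[0],-p[1],-p[2]
    if cam=="wrist":
        rr=np.hypot(x,y);th=np.arctan2(rr,z);return np.array([K[0,2]+K[0,0]*th*x/rr,K[1,2]+K[1,1]*th*y/rr])
    return np.array([K[0,2]+K[0,0]*x/z,K[1,2]+K[1,1]*y/z])
def toolpose():
    q=np.array(get_ee_rot());return np.array(get_tcp_pos()),R.from_quat(q[[1,2,3,0]]).as_matrix()
def down(yaw):
    # tool z down, tool x at angle yaw in world
    c,s=np.cos(yaw),np.sin(yaw)
    M=np.array([[c,s,0],[s,-c,0],[0,0,-1.]])
    q=R.from_matrix(M).as_quat();return q[[3,0,1,2]]
def shot(cam,name):
    t=toolpose();im=read_camera(cam);cv2.imwrite(f"pics/{name}.png",im[:,:,::-1])
    np.savez(f"pics/{name}.npz",p=t[0],R=t[1]);return im,t
def crop(src,dst,x0,y0,x1,y1,f):
    im=cv2.imread(f"pics/{src}.png")[y0:y1,x0:x1];cv2.imwrite(f"pics/{dst}.png",cv2.resize(im,None,fx=f,fy=f,interpolation=cv2.INTER_CUBIC))
E
python3 - <<'E'
from h import *
crop("scene0","sc1",190,150,480,290,2.75)
crop("side0","sd1",250,90,450,310,2.7)
for n,p,z in [("bottle",(226,222),0.003),("striker",(263,214),.013),("tin",(425,169),.034),("tray2",(332,196),.01),("tray3",(350,240),.01),("rack",(430,198),.026)]:
    print(n,onplane("scene",p,z))
E
```

```text
bottle [ 0.44349342 -0.38282701  0.003     ]
striker [ 0.45544399 -0.25547668  0.013     ]
tin [0.45626419 0.33409502 0.034     ]
tray2 [ 0.45349647 -0.008943    0.01      ]
tray3 [ 0.63281788 -0.00277288  0.01      ]
rack [0.56796283 0.30643475 0.026     ]
```

View pics/sc1.png

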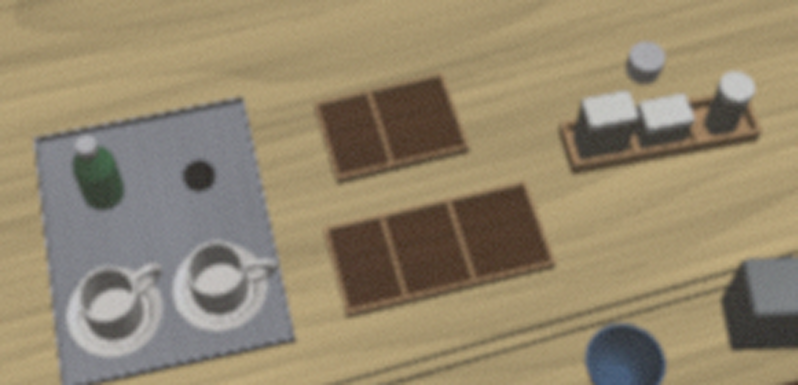

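View pics/sd1.png

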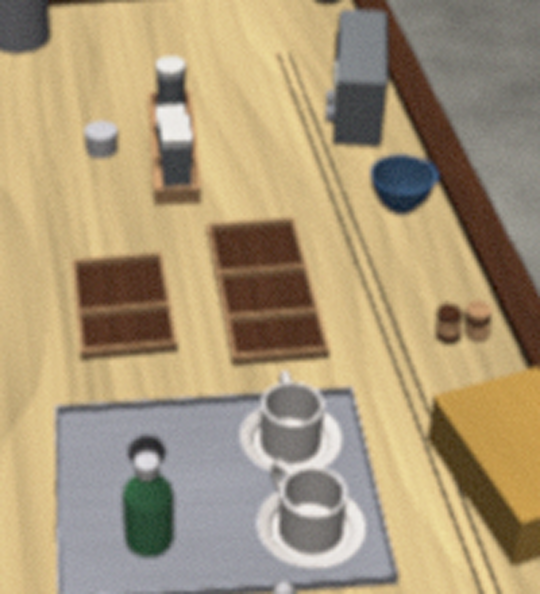

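Kit trays both have their narrow end at −y. The rack order from −y is tall box, short box, round tube. The target bottle is the green one on the steel tray. Now closer wrist views.

```bash
python3 - <<'E'
from h import *
pi=np.pi
for n,(x,y,z),yaw in [("w_rack",(.43,.31,.22),-pi/2),("w_tray",(.48,0,.28),-pi/2),("w_steel",(.40,-.3,.25),-pi/2)]:
    t0=get_time()
    try: move_pose([x,y,z],down(yaw))
    except MotionError as e: print(n,e); continue
    shot("wrist",n); print(n,get_time()-t0,get_tcp_pos(),get_joint_pos())
E
```

```text
w_rack 1.9417 [0.4299043  0.31037188 0.22003258] [6.02833712e-01 2.87885607e-01 1.84133024e+00 6.33614700e-05
 1.01223323e+00 2.17244719e+00]
w_tray 1.2666 [0.47999763 0.00095796 0.27971294] [-2.29641910e-02  1.37474792e-01  1.88364655e+00  2.85087004e-04
  1.12093992e+00  1.54647839e+00]
w_steel 1.2416999999999998 [ 0.40066892 -0.29904849  0.25007254] [-6.65121733e-01  2.04270440e-01  1.87580298e+00  2.62572451e-04
  1.06146813e+00  9.04064381e-01]
```

View pics/w_rack.png

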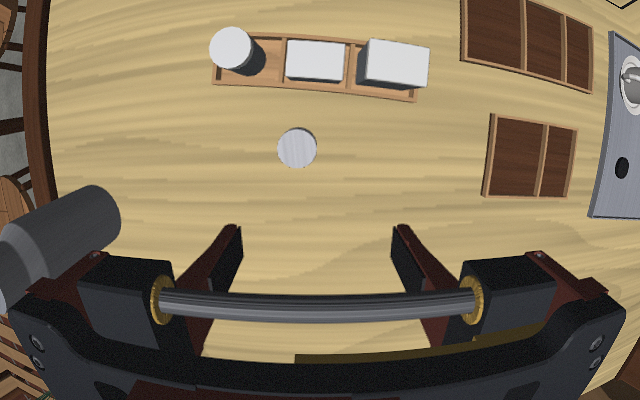

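View pics/w_tray.png

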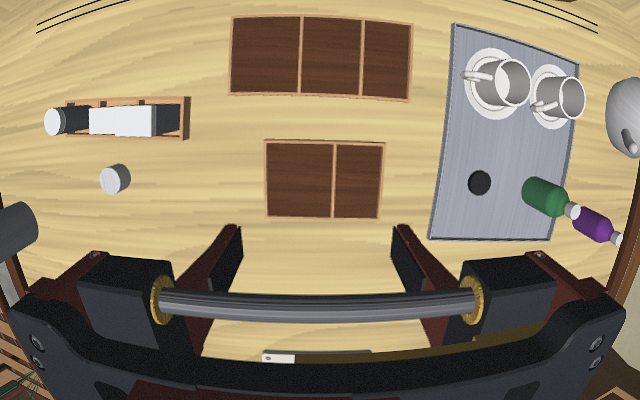

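View pics/w_steel.png

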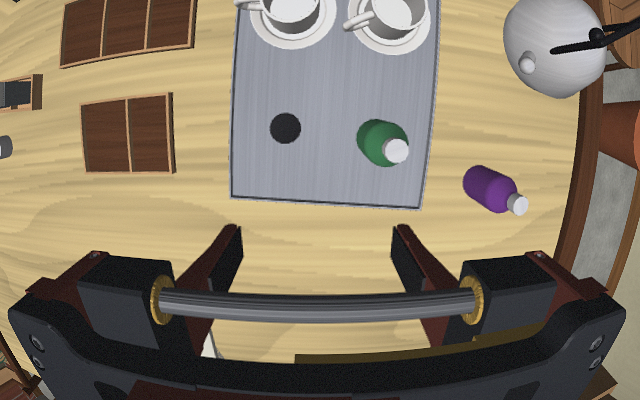

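The rack view shows the lids as round (232,47), short (315,60) and tall (394,62), with the tin at (297,148). The tray view shows tray3 around (320,58) and tray2 around (325,180). The steel-tray view shows the striker at (285,128) and the green bottle's cap at (396,150); the purple decoy is off the tray at (495,190).

```bash
cat >> h.py <<'E'
def load(n):
    d=np.load(f"pics/{n}.npz");return cv2.imread(f"pics/{n}.png"),(d["p"],d["R"])
def blob(mask,seed):
    n,l=cv2.connectedComponents(mask.astype(np.uint8));k=l[seed[1],seed[0]];assert k>0
    c=cv2.findContours((l==k).astype(np.uint8),cv2.RETR_EXTERNAL,cv2.CHAIN_APPROX_NONE)[0]
    return max(c,key=len)[:,0]
def xy(c,z,t,cam="wrist"):
    return np.array([onplane(cam,p,z,t)[:2] for p in c],np.float32)
E
python3 - <<'E'
from h import *
im,t=load("w_rack");hsv=cv2.cvtColor(im,cv2.COLOR_BGR2HSV)
w=(hsv[...,1]<40)&(hsv[...,2]>165)
for n,s,z in [("round",(232,47),.095),("short",(315,60),.060),("tall",(394,62),.095)]:
    c=xy(blob(w,s),z,t)*1000; 
    r=cv2.minAreaRect(c);print(n,[np.round(a,1) for a in r],[np.round(a,1) for a in cv2.fitEllipse(c)])
g=(hsv[...,1]<60)&(hsv[...,2]>90)
c=xy(blob(g,(297,148)),.034,t)*1000;print("tin",cv2.minAreaRect(c),cv2.fitEllipse(c))
im,t=load("w_steel");hsv=cv2.cvtColor(im,cv2.COLOR_BGR2HSV)
k=hsv[...,2]<75
c=xy(blob(k,(285,128)),.013,t)*1000;print("striker",cv2.fitEllipse(c))
w=(hsv[...,1]<40)&(hsv[...,2]>165)
c=xy(blob(w,(396,150)),.123,t)*1000;print("cap",cv2.fitEllipse(c))
gm=(hsv[...,0]>35)&(hsv[...,0]<90)&(hsv[...,1]>80)
c=blob(gm,(378,140));print("green",c.min(0),c.max(0))
crop("w_tray","ct",220,10,420,225,2.7)
crop("w_steel","cs",220,80,440,210,3.5)
E
```

```text
round [array([566., 394.]), array([40.4, 40.7]), np.float64(43.2)] [array([566.1, 394.1]), array([40.2, 40.5]), np.float64(35.8)]
short [array([555.7, 314.1]), array([59.1, 38.8]), np.float64(85.7)] [array([555.7, 314.1]), array([43.5, 70.5]), np.float64(175.8)]
tall [array([551.1, 235.8]), array([59.5, 39.3]), np.float64(85.3)] [array([551.1, 236. ]), array([43.8, 70.7]), np.float64(175.1)]
tin ((459.4423828125, 335.0074768066406), (44.54330825805664, 44.895076751708984), 89.93329620361328) ((458.8616943359375, 334.9439697265625), (45.01479721069336, 45.06862258911133), 6.7327799797058105)
striker ((448.996826171875, -256.4017639160156), (37.68156051635742, 38.585243225097656), 31.14537811279297)Traceback (most recent call last):
  File "<stdin>", line 13, in <module>
  File "h.py", line 44, in xy
    return np.array([onplane(cam,p,z,t)[:2] for p in c],np.float32)
                     ~~~~~~~^^^^^^^^^^^
  File "h.py", line 15, in onplane
    o,d=ray(cam,px,tool);return o+d*(z-o[2])/d[2]
        ~~~^^^^^^^^^^^^^
  File "h.py", line 5, in ray
    ci=camera_info(cam);K=ci["intrinsics"];px=np.asarray(px,float)
ValueError: time passes only in moves, steps and waits
```

Sizes match (59×39, 40, 45, pitch about 79). camera_info objected to being called so often, so I'll cache it.

```bash
cat > ci.py <<'E'
import numpy as np,pickle,os
from station import camera_info as _c
if not os.path.exists("ci.pkl"): pickle.dump({n:_c(n) for n in("scene","side","wrist")},open("ci.pkl","wb"))
D=pickle.load(open("ci.pkl","rb"))
def camera_info(n): return D[n]
E
sed -i 's/^import cv2/from ci import camera_info\nimport cv2/' h.py
python3 - <<'E'
from h import *
im,t=load("w_steel");hsv=cv2.cvtColor(im,cv2.COLOR_BGR2HSV)
w=(hsv[...,1]<40)&(hsv[...,2]>165)
c=xy(blob(w,(396,150)),.123,t)*1000;print("cap",cv2.fitEllipse(c))
gm=(hsv[...,0]>35)&(hsv[...,0]<90)&(hsv[...,1]>80)
c=blob(gm,(378,140));print("green",c.min(0),c.max(0))
vis=im.copy()
crop("w_tray","ct",220,10,420,225,2.7)
crop("w_steel","cs",220,80,440,210,3.5)
E
```

```text
cap ((481.655029296875, -312.554931640625), (171.32394409179688, 224.00381469726562), 91.17110443115234)
green [357 119] [407 166]
```

View pics/ct.png

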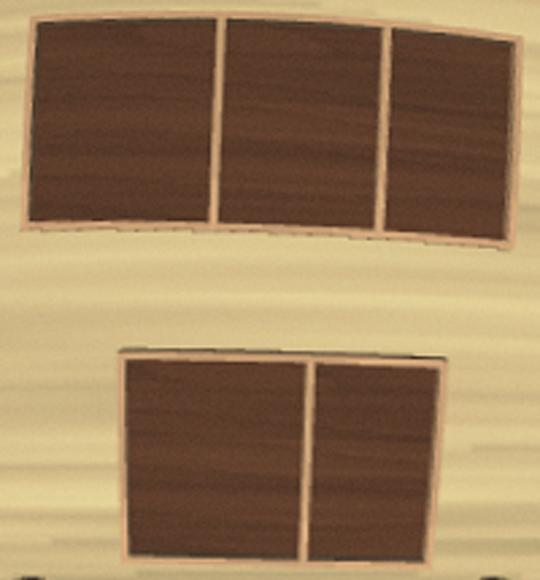

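View pics/cs.png

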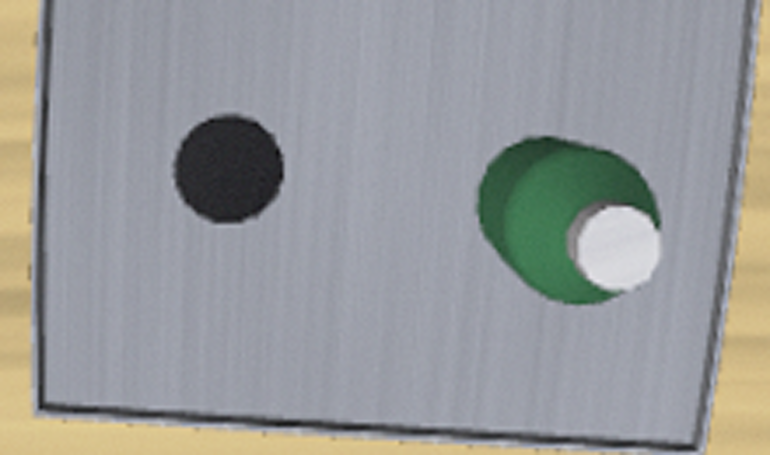

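The crops show clean kit-tray outlines, and the green bottle with its white cap at about (397,150) in the wrist view. It is on the steel tray, so it's the one meant.

```bash
python3 - <<'E'
from h import *
im,t=load("w_steel");hsv=cv2.cvtColor(im,cv2.COLOR_BGR2HSV)
w=(hsv[...,1]<40)&(hsv[...,2]>190)
c=xy(blob(w,(398,152)),.123,t)*1000;print("cap",cv2.fitEllipse(c))
im,t=load("w_tray");hsv=cv2.cvtColor(im,cv2.COLOR_BGR2HSV)
dk=(hsv[...,2]<115)&(hsv[...,1]>80)
print(hsv[180,300],hsv[60,260])
for n,s in [("3w",(265,55)),("3m",(330,55)),("3n",(386,60)),("2w",(300,180)),("2n",(358,180))]:
    c=xy(blob(dk,s),.010,t)*1000
    r=cv2.minAreaRect(c);print(n,[np.round(a,1) for a in r])
w=(hsv[...,1]<40)&(hsv[...,2]>190)
b=blob(dk,(480,183));print("striker2",cv2.fitEllipse(xy(b,.013,t)*1000)[:2])
# cross-check cap via scene view
im=cv2.imread("pics/scene0.png");hsv=cv2.cvtColor(im,cv2.COLOR_BGR2HSV)
ww=(hsv[...,1]<60)&(hsv[...,2]>150)
try: print("scene cap", onplane("scene",(190+86/2.75,150+143/2.75),.123))
except Exception as e: print(e)
E
```

```text
cap ((436.46875, -374.6007995605469), (21.98316192626953, 23.04119873046875), 166.82049560546875)
[ 10 139 101] [ 10 133  90]
3w [array([632.6,  75.5]), array([ 94.7, 108.1]), np.float64(87.8)]
3m [array([629.1, -16.4]), array([ 79.2, 109. ]), np.float64(87.9)]
3n [array([626.3, -93.5]), array([ 64. , 108.5]), np.float64(87.6)]
2w [array([449.8,  28.5]), array([ 93.3, 108.6]), np.float64(88.6)]
2n [array([447.7, -56.3]), array([ 64.1, 108.2]), np.float64(88.8)]Traceback (most recent call last):
  File "<stdin>", line 12, in <module>
  File "h.py", line 41, in blob
    n,l=cv2.connectedComponents(mask.astype(np.uint8));k=l[seed[1],seed[0]];assert k>0
                                                                                   ^^^
AssertionError
```

```bash
cat >> h.py <<'E'
def go(x,y,z,yaw): move_pose([x,y,z],down(yaw))
def lin(x,y,z,v=.15,f=None):
    r=movel([x,y,z],v=v,until_force=f);return r
def stat(s=""): print(s,"t",round(get_time(),2),"tcp",np.round(get_tcp_pos(),4),"w",round(get_grip_width()*88,1),"F",np.round(get_ft_force(),1))
E
python3 - <<'E'
from h import *
im,t=load("w_steel")
print("saucer edge",onplane("wrist",(290,50),.01,t),onplane("wrist",(390,53),.01,t))
print("scene cap", onplane("scene",(190+86/2.75,150+143/2.75),.123))
x,y=.449,-.2564
go(x,y,.12,0.)
command_gripper(.72);stat("pre")
print(lin(x,y,.03)); print(lin(x,y,.006,v=.04,f=4)); stat("down")
command_gripper(0.);stat("closed")
lin(x,y,.12); stat("lift"); shot("wrist","w_str")
E
```

```text
saucer edge [ 0.55102317 -0.26299402  0.01      ] [ 0.55023144 -0.39220319  0.01      ]
scene cap [ 0.43774357 -0.37462723  0.123     ]
pre t 6.48 tcp [ 0.449  -0.2564  0.12  ] w 63.1 F [-0.2  0.4  0.2]
False
False
down t 7.98 tcp [ 0.449  -0.2564  0.0059] w 63.3 F [-1.   1.7  0.2]
closed t 8.48 tcp [ 0.4491 -0.2565  0.0062] w 39.9 F [-0.5  0.2  1.1]
lift t 9.39 tcp [ 0.4485 -0.2561  0.1194] w 40.5 F [-0.1 -0.4 -0.8]
```

View pics/w_str.png

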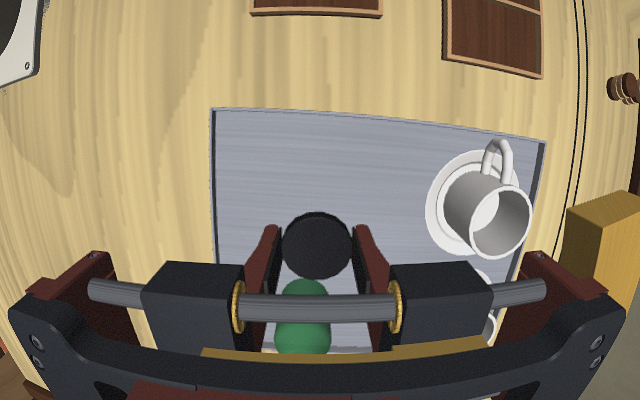

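The striker is held flat between the pads at (316,245), with the width reading about 40 mm. Scene and wrist agree on the bottle cap to about 1 mm. Next: place the striker, then pick and place the tall case.

```bash
python3 - <<'E'
from h import *
x,y=.6263,-.0935; a=-.037
go(x,y,.10,a); lin(x,y,.03); print(lin(x,y,.0085,v=.04,f=5)); stat("down")
command_gripper(.62); stat("rel"); lin(x,y,.15,v=.25)
# tall case
x,y=.5511,.2359; a=-.09
go(x,y,.20,a); command_gripper(1.0)
print(lin(x,y,.053,v=.12,f=8)); stat("down"); command_gripper(0.); stat("closed")
lin(x,y,.20,v=.2); stat("lift"); shot("wrist","w_tall")
E
```

```text
True
down t 11.57 tcp [ 0.6256 -0.0934  0.008 ] w 40.4 F [-0.2  0.2  3.5]
rel t 12.03 tcp [ 0.6253 -0.0933  0.0077] w 54.8 F [0.4 0.6 0. ]
False
down t 16.11 tcp [0.5517 0.2361 0.0538] w 87.9 F [-0.   0.5 -0. ]
closed t 16.91 tcp [0.551  0.2359 0.053 ] w 39.8 F [-0.1  0.8  1.1]
lift t 17.79 tcp [0.5503 0.2356 0.1989] w 40.1 F [-0.2 -0.4 -1.2]
```

View pics/w_tall.png

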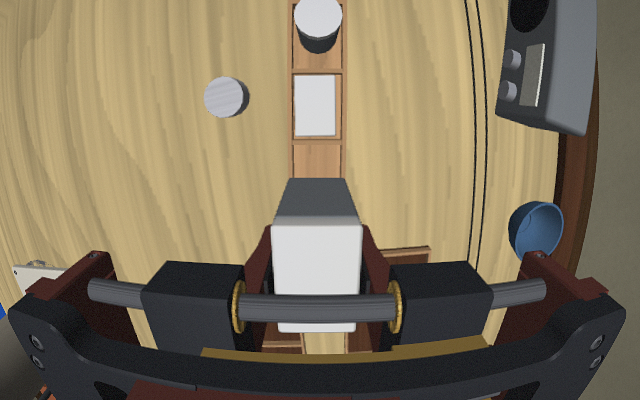

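The tall case is held upright (lid at about (317,275)); the short and round cases are undisturbed. I'll place it in the middle compartment, then fetch the bottle.

```bash
python3 - <<'E'
from h import *
x,y=.6293,-.0164; a=-.037
go(x,y,.14,a); lin(x,y,.065,v=.15); print(lin(x,y,.0525,v=.04,f=5)); stat("down")
command_gripper(.62); stat("rel"); lin(x,y,.16,v=.2)
x,y=.4368,-.3746
go(x,y,.20,0.); command_gripper(1.0)
shot("wrist","w_bot0")
print(lin(x,y,.049,v=.10,f=5)); stat("down"); command_gripper(0.); stat("closed")
lin(x,y,.09,v=.08); stat("lift"); shot("wrist","w_bot"); shot("side","s_bot")
E
```

```text
True
down t 19.91 tcp [ 0.6298 -0.0164  0.0528] w 40.0 F [ 0.5 -0.2  4.2]
rel t 20.37 tcp [ 0.6288 -0.0163  0.0518] w 54.5 F [0.4 1.1 0.1]
False
down t 24.98 tcp [ 0.4371 -0.3749  0.0496] w 87.9 F [-0.2 -0.4  0.4]
closed t 25.63 tcp [ 0.4367 -0.3746  0.049 ] w 51.7 F [-0.7  0.3  0.9]
lift t 26.3 tcp [ 0.4368 -0.3746  0.0903] w 51.5 F [-0.2  0.3 -2.2]
```

View pics/w_bot.png

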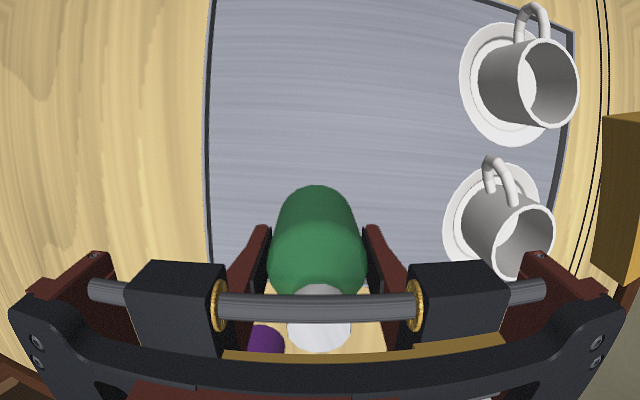

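View pics/s_bot.png

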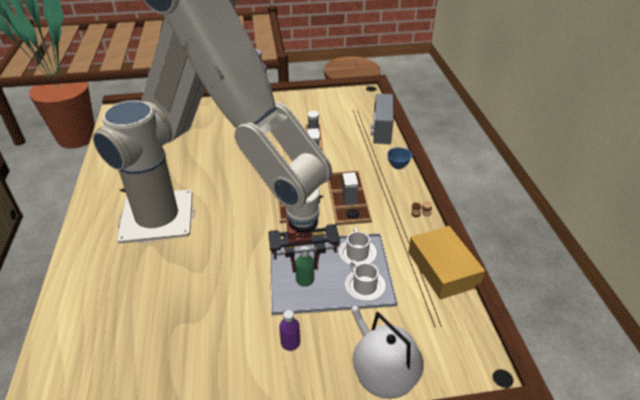

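The bottle is held upright (52 mm wide), with the cups untouched. I'll place it, then take the tin with the jaws along the rack direction.

```bash
python3 - <<'E'
from h import *
lin(.4368,-.3746,.22,v=.15)
x,y=.6326,.0755; a=-.037
go(x,y,.22,a); lin(x,y,.065,v=.12); print(lin(x,y,.050,v=.03,f=5)); stat("down")
command_gripper(.78); stat("rel"); lin(x,y,.10,v=.1); lin(x,y,.22,v=.25)
# tin
x,y=.459,.335; a=np.pi/2-.09
go(x,y,.15,a); command_gripper(.85)
shot("wrist","w_tin0")
print(lin(x,y,.008,v=.10,f=6)); stat("down"); command_gripper(0.); stat("closed")
lin(x,y,.16,v=.2); stat("lift"); shot("wrist","w_tin")
x,y=.4479,-.0563; a=-.025
go(x,y,.12,a); lin(x,y,.03,v=.12); print(lin(x,y,.0125,v=.03,f=5)); stat("down")
command_gripper(.66); stat("rel"); lin(x,y,.2,v=.2); shot("scene","sc2")
crop("sc2","sc2c",190,150,480,290,2.75)
E
```

```text
True
down t 31.12 tcp [0.6322 0.0755 0.0508] w 51.2 F [-1.3  0.8  5. ]
rel t 31.62 tcp [0.6315 0.0754 0.0501] w 68.5 F [-1.1  0.5  0.2]
False
down t 36.08 tcp [0.4594 0.3353 0.0086] w 74.8 F [-0.  -0.3  0.1]
closed t 36.65 tcp [0.459  0.335  0.0081] w 45.8 F [-0.6 -0.5  2.2]
lift t 37.56 tcp [0.4583 0.3345 0.159 ] w 45.5 F [ 0.1 -0.  -0.2]
True
down t 40.53 tcp [ 0.4477 -0.0563  0.0129] w 45.5 F [0.5 0.5 3.7]
rel t 40.97 tcp [ 0.4473 -0.0562  0.0128] w 58.1 F [-0.2  0.4  0.2]
```

View pics/w_tin.png

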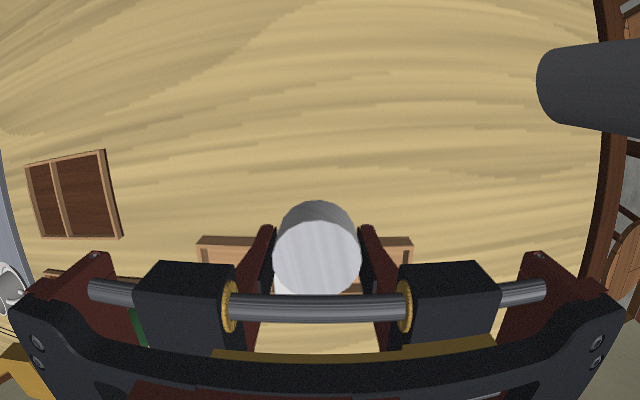

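View pics/sc2c.png

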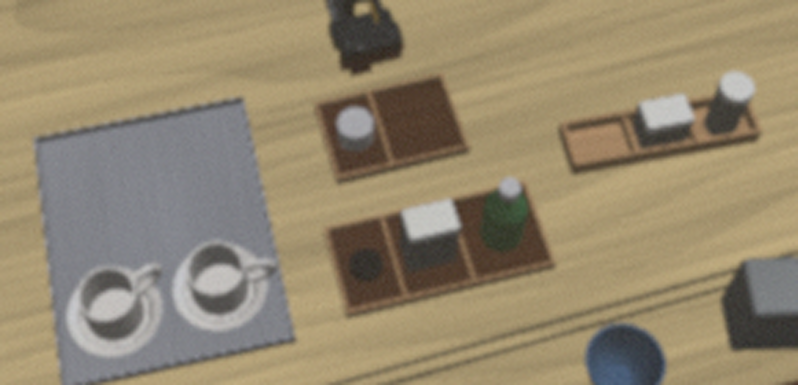

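The tin was held squarely and released at the right height. The scene view shows the striker, tall case, bottle and tin standing in their compartments. Last is the round case.

```bash
python3 - <<'E'
from h import *
x,y=.5661,.394; a=-.09
go(x,y,.20,a); command_gripper(.9)
print(lin(x,y,.053,v=.12,f=8)); stat("down"); command_gripper(0.); stat("closed")
lin(x,y,.20,v=.2); stat("lift")
x,y=.4496,.0285; a=-.025
go(x,y,.16,a); lin(x,y,.065,v=.15); print(lin(x,y,.0525,v=.03,f=5)); stat("down")
command_gripper(.62); stat("rel"); lin(x,y,.2,v=.2)
go(.38,0.,.33,-np.pi/2); shot("wrist","w_fin"); shot("side","s_fin"); stat()
crop("s_fin","s_finc",250,90,450,310,2.7)
E
```

```text
False
down t 45.72 tcp [0.5667 0.3944 0.0539] w 79.3 F [-0.6 -0.1  0.5]
closed t 46.38 tcp [0.5661 0.394  0.053 ] w 41.8 F [0.8 0.8 0.5]
lift t 47.27 tcp [0.5653 0.3934 0.1986] w 41.8 F [-0.4  0.2 -2.6]
True
down t 49.92 tcp [0.4496 0.0285 0.0528] w 41.2 F [-0.4  0.3  4.1]
rel t 50.37 tcp [0.4491 0.0285 0.0525] w 54.4 F [-0.   1.  -0.8]
 t 52.67 tcp [0.3799 0.     0.3293] w 54.6 F [ 0.4 -0.3 -0.4]
```

View pics/w_fin.png

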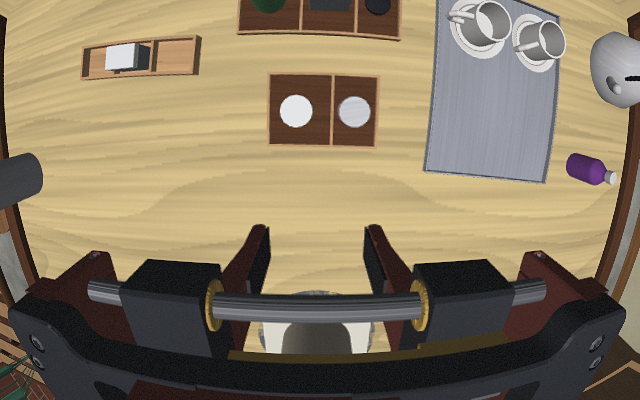

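View pics/s_finc.png

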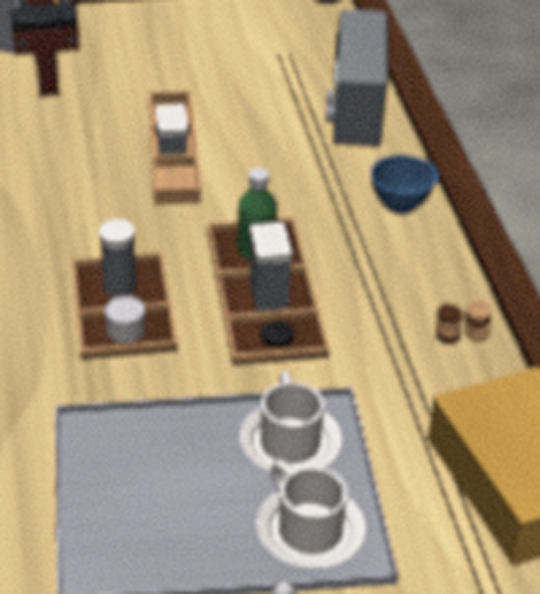

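Everything stands where it should: round case at (296,111), tin at (354,111), cups unmoved. I'll take one shot to put numbers on tray3, then hand in.

```bash
python3 - <<'E'
from h import *
im,t=load("w_fin");hsv=cv2.cvtColor(im,cv2.COLOR_BGR2HSV)
w=(hsv[...,1]<50)&(hsv[...,2]>150)
f=lambda m,s,z,t:np.round(cv2.fitEllipse(xy(blob(m,s),z,t)*1000)[0],1)
print("round",f(w,(296,111),.095,t),"tin",f(w,(354,111),.039,t))
go(.50,0.,.30,-np.pi/2); im,t=shot("wrist","w_fin3"); stat()
E
```

```text
round [450.2  28.7] tin [448.5 -52.5]
 t 53.28 tcp [4.993e-01 1.000e-04 2.995e-01] w 54.2 F [-0.   0.8 -0.6]
```

View pics/w_fin3.png

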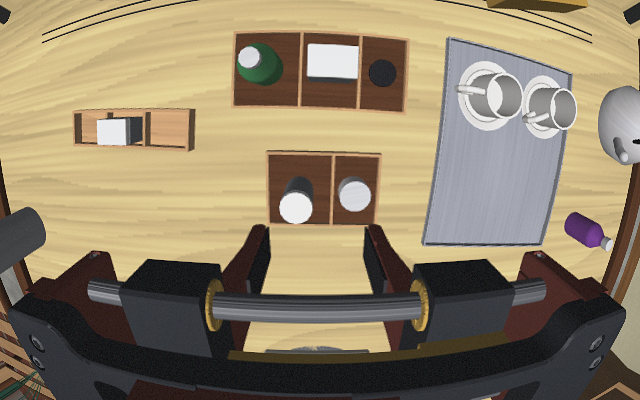

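```bash
python3 - <<'E'
from h import *
im,t=load("w_fin3");hsv=cv2.cvtColor(im,cv2.COLOR_BGR2HSV)
w=(hsv[...,1]<50)&(hsv[...,2]>150);k=hsv[...,2]<58
for n,m,s,z in [("tin",w,(355,197),.039),("cap",w,(249,58),.125),("tall",w,(332,62),.095),("striker",k,(382,73),.015)]:
    try:
        r=cv2.minAreaRect(xy(blob(m,s),z,t)*1000);print(n,[np.round(a,1) for a in r])
    except AssertionError: print(n,"seed")
job_done();print(get_time())
E
```

```text
tin [array([448.8, -53.2]), array([44.6, 45. ]), np.float64(44.4)]
cap [array([632.2,  75.8]), array([22.9, 23.4]), np.float64(25.6)]
tall [array([630.4, -16.6]), array([59.8, 39.9]), np.float64(88.0)]
striker [array([626.4, -91.7]), array([39.9, 38.4]), np.float64(0.5)]
the job is handed in; nothing more can be done
the job is handed in; nothing more can be done
```

I made up both kits in the order you gave and handed the job in at about 53 s. I used the green bottle on the steel tray and left the purple one alone. The short coin case and the teacups are where they were, and the bottle stayed upright throughout.

| Item | Compartment | Last measured distance from compartment centre |
|---|---|---|
| Striker, lying flat | three-compartment tray, narrow end | about 2 mm |
| Tall box case, standing | three-compartment tray, middle | about 1 mm |
| Bottle, standing | three-compartment tray, wide end | about 1 mm |
| Small tin | two-compartment tray, narrow | about 3–4 mm |
| Round case, standing | two-compartment tray, wide | under 1 mm |

- **Tin:** it is the least centred. The last two views put it 3–4 mm from where I aimed, roughly 10 mm clear of the compartment walls, so I did not move it.
- **Forces:** the largest force I read was about 5 N, on setting the bottle down.
- **Final state:** the arm ended clear of everything.

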